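# Open the scenery paint jar in its holder

## Task

Keeping it upright, lower the square scenery-paint jar gently into the deep wooden holder until it stands on the cork, so that the holder braces it. Then unscrew its tight cap anticlockwise until the lugs come free, lift the cap straight off and finish still holding it level in the gripper, about 2 cm above the jar's mouth, with the jar left standing fully home in the holder. Leave the round bottle, the brush and the model wagon alone.

Things in the scene. Friction and masses are not known exactly. Their poses are not given: they have to be found in the camera images.
- jar: Loose white plastic jar, about 0.3 kg. Square body 56 x 56 mm, edges rounded 5 mm, 52 mm tall; shoulder slopes in to a round neck at 60 mm; neck top 74 mm above the underside. Origin: centre of its underside; z up, x and y square to its sides (any quarter turn fits the holder). It can be lifted by its closed cap.
- cap: Loose ribbed metal cap on the jar, 40 g, 51 mm across, 19 mm tall. Origin: centre of its lower edge, 65 mm above the jar's underside when closed; z up. Inner lugs lock it under lugs on the neck: pulled while closed, it lifts the jar. 60 N of grip turns it. About 1 mm of play. Unscrewed it lifts straight off; a white inner seal with a rib 7.5 mm above the neck top stays on the jar.
- thread (a joint): Unscrewing angle of the cap relative to the jar, rad: 0 closed and tight, growing anticlockwise seen from above. Takes about 0.35 N m all the way, stays where left. The lugs are free from about 0.75 rad; hard stop at 1.3: aim for 1.0. Play of cap and jar costs up to 0.2 rad of extra hand turn.
- holder: Fixed wooden block 84 x 84 mm, 57 mm tall, with a square well 60 x 60 mm (walls 12 mm), 45 mm deep from the rim to the sprung cork plate; a thin steel foot plate at the sides (130 x 50 mm). Origin: centre of its underside; z up, x and y square to its walls.
- well_floor (a point): Centre of the top of the unloaded cork plate at the bottom of the holder's well, 12 mm above the table; axes as the holder. This point is fixed to the holder.
- pad: Cork-faced plate at the bottom of the well, on soft springs: 2.5 N per mm, 6 mm of travel; the jar alone sinks it 1 to 2 mm. Its origin is the holder's when unloaded.
- bottle: Bystander: round white bottle, 42 mm in diameter, 82 mm tall, black cap. Origin: centre of its underside.
- brush: Bystander: paint brush 150 mm long lying on the table.
- wagon: Bystander: brown model goods wagon, 160 mm long, 34 mm wide, 56 mm tall, standing on a piece of track at the far side. Origin: centre of its underside.
Mind the look-alikes: they are no part of the job. Several things have the shape of the cap; the one meant has the colours described above.

How it is judged:
On the way, in this order (a step that is already met when the one before it is completed fails the run):
1. the closed jar stands upright on the cork in the holder (horizontal distance between jar and well_floor below 0.006 m and z of jar in the frame of well_floor below 0.003 m and angle between jar's own z axis and vertical below 0.07 rad and value of joint thread below 0.3 rad), for 0.2 s.
2. the cap is unscrewed until its lugs are free, while the jar stays home in the holder (value of joint thread above 0.7 rad and z of jar in the frame of well_floor below 0.004 m and horizontal distance between jar and well_floor below 0.006 m), for 0.1 s.
At the end, for the whole second after the job is handed in: Jar upright (4 deg) on the cork, centred within 6 mm, down within 3 mm; thread beyond 0.7 rad; cap held still and level (11 deg) by the fingers, not touching the jar, its lower edge 10 to 56 mm above the neck top, centred over the jar within 15 mm (horizontal distance between jar and well_floor below 0.006 m and z of jar in the frame of well_floor below 0.003 m and angle between jar's own z axis and vertical below 0.07 rad and value of joint thread above 0.7 rad and z of cap in the frame of jar between 0.084 and 0.13 m and horizontal distance between cap and jar below 0.015 m and angle between cap's own z axis and vertical below 0.2 rad and contact force between the fingers and cap above 3 N and contact force between cap and jar below 0.1 N and linear speed of cap below 0.03 m/s); the arm keeps its last pose, push and grip.
It fails at once if the jar is set down hard or leant on: more than 25 N on the cork (contact force between jar and pad above 25 N).
It fails at once if the jar is dropped into the well: faster than 0.25 m/s inside it (horizontal distance between jar and well_floor below 0.02 m and z of jar in the frame of well_floor below 0.04 m and linear speed of jar above 0.25 m/s).
It fails at once if the jar is tipped by more than 20 degrees (angle between jar's own z axis and vertical above 0.35 rad).
It fails at once if the bottle, brush or wagon is moved by more than 20 mm (distance of any of bottle, brush, wagon from where it was at the start of the episode above 0.02 m).
It also fails if it takes over 51 s, if anything falls off the work surface, if the arm or the gripper's body presses on something with over 40 N, if the wrist force passes 120 N, or if a joint passes its speed limit or range.

## Robot

A 6-joint arm with a two-finger parallel gripper is mounted at the origin on the work surface. World frame = base frame: x ahead of the robot, y to its left, z up, the work surface at z = 0. Lengths are in m, angles in rad, forces in N, time in s.
With the tool pointing down it reaches from about 0.35 to 0.875 m from the base axis. Payload 15.5 kg.
Tool frame: the origin (TCP) lies at the very end of the fingers, on their centre line; the grasp point (between the pads) lies 19 mm behind it (arm.grip_point_offset is the distance from the TCP to the grasp point, in m); z points along the fingers, y is the line along which they close (so a half turn about z gives the same grasp; the last joint's range is limited). The gripper opens to 85 mm and grips with 20 to 120 N. Pads are 22 mm wide; open, the fingers measure 114 mm over their backs; the gripper's body (76 mm by 85 mm) begins 54 mm behind the grasp point. The pads swing forward as they close: fully open they stand 13 mm farther back than shut.
Start: joints at [-1.351, 0.494, 1.345, -0, 1.302, -0.096], TCP at [0.194, -0.594, 0.231] pointing down, gripper open.
Joint ranges: [-2.91, 2.91], [-0.82, 2.16], [0.22, 2.67], [-1.22, 4.37], [0.12, 2.79], [-3.08, 3.08]. Speed limits (rad/s): [1.89, 1.89, 2.57, 3.01, 3.01, 3.01].

## Interface

Orientations are given as [roll, pitch, yaw] about the fixed x, y, z axes, in that order (R = Rz(yaw) Ry(pitch) Rx(roll)).
In Python, from bench import arm, fingers, vision, nets gives the robot as it stands. Calls block until the motion is done:
- arm.goto(position, orientation): joint-space move of the TCP to a pose.
- arm.servo_line(position, vel=0.15, attitude=None): straight line of the TCP; attitude=None keeps the orientation; vel is the mean speed in m/s.
- arm.set_joints(angles): joint-space move.
- fingers.command_gripper(opening, grasp_force=None): finger opening in m; grasp_force is the grip in N (None keeps the last); returns when the fingers have stopped.
- arm.pause(seconds).
- arm.ik(position, orientation): joint angles nearest the present ones, or None.
- vision.camera(name): name is "scene" or "top"; returns a dict with "frame" (400x640x3 uint8, red, green, blue), "range_z" (400x640 float32, m along the optical axis (not along the pixel's ray), 0 where there is no reading), "mtx" (3x3 intrinsics, pixels), "cam_to_world" (4x4, takes a point from camera to world coordinates). Camera axes: x right, y down, z forward; pixel columns grow to the right and rows downward; lengths in m; the calibration is good to about 2 mm. A picture is of the moment at which its call begins.
A pose or a line that the arm cannot do raises arm.PlanningError and nothing moves.
- arm.close_job(): hands the job in; it is judged then, once.
Trained networks look in a picture, given as the dict that the camera call returned (one of the last four; its "shot" number tells which), for a name from the list of things; names that differ only in an ending like _2 or _b are one class to them, and where a whole thing is asked for, a point or a joint stands for the part that bears it (a point fixed in the world has none). Each returns a list of dicts, best first, with "p" (0 to 1); they miss things now and then, are a little off and sometimes report something else, mostly with a low value. They report only what shows in the picture. A call takes as long as a camera call. They do not tell look-alikes from the thing itself.
- nets.search_frame(target, picture): "point" ([x, y, z] in m, in the coordinates of the camera as it stood for that picture, good to about 4 mm: the middle of the surface that is visible of it).
- nets.place_of(target, picture): "point" ([x, y, z] in m, in the coordinates of the camera as it stood for that picture, good to about 4 mm: a listed point, or the origin of a listed thing).
Readings, each from a call of its own:
- arm.current_time_s(): time.
- arm.current_qpos(): joint angles.
- arm.current_qvel(): joint speeds.
- arm.current_effort(): joint torques, N m.
- arm.current_position(): TCP position.
- arm.current_eef_rot(): TCP orientation.
- arm.current_ft_force(): force on the tool from outside, world axes, zero at the start.
- arm.current_torque(): the same for the moment, N m.
- arm.current_opening(): finger opening in m.
- arm.current_grasp_force(): force on a finger pad.
Only numpy, scipy, OpenCV 4.12 (cv2) and the standard library are available. Lean on these libraries where they do the work, as an engineer would, in place of code of your own. Each camera call takes 0.05 s, during which the arm holds its last target. There are 200 camera calls.

## Working session

There is one attempt and no reset: what is moved stays moved. The work goes in short steps, each a Python script; the robot and the scene stay as the last script left them, time stands still between calls to the robot, and variables do not carry over. Pictures are saved under pics/ and viewed, at most 10 in all, crops included, and the job is handed in when it is done.

```bash
mkdir -p pics; ls
cat > h.py <<'E'
import numpy as np, cv2
from bench import arm, fingers, vision, nets
def w(pic,p): return (pic["cam_to_world"]@np.r_[p,1])[:3]
def cloud(pic):
    z=pic["range_z"];v,u=np.indices(z.shape);K=pic["mtx"]
    P=np.stack([(u-K[0,2])/K[0,0]*z,(v-K[1,2])/K[1,1]*z,z],-1)
    return P@pic["cam_to_world"][:3,:3].T+pic["cam_to_world"][:3,3]
def px(pic,p):
    q=np.linalg.inv(pic["cam_to_world"])@np.r_[p,1];q=pic["mtx"]@q[:3];return (q[:2]/q[2]).round().astype(int)
def save(n,im): cv2.imwrite("pics/"+n,im[...,::-1])
E
python3 - <<'E'
from h import *
import pickle
for c in("scene","top"):
    p=vision.camera(c);save(c+"0.png",p["frame"]);pickle.dump({k:p[k] for k in("frame","range_z","mtx","cam_to_world")},open(c+".pkl","wb"))
    print(c,p["cam_to_world"].round(3).tolist(),(p["range_z"]>0).mean())
    for t in("jar","cap","holder","well_floor","bottle","brush","wagon"):
        for f in(nets.place_of,nets.search_frame):
            print(t,f.__name__,[(round(d["p"],2),w(p,d["point"]).round(3).tolist(),px(p,w(p,d["point"])).tolist()) for d in f(t,p)])
print(arm.current_time_s())
E
```

```text
pics
scene [[0.392, 0.622, -0.678, 1.265], [0.92, -0.252, 0.3, -0.316], [0.016, -0.742, -0.671, 0.723], [0.0, 0.0, 0.0, 1.0]] 0.99584765625
jar call [(0.9, [0.512, -0.227, -0.003], [221, 225])]
jar call [(0.73, [0.542, -0.227, 0.038], [222, 221])]
cap call [(0.87, [0.511, -0.226, 0.061], [218, 204]), (0.78, [0.604, -0.174, 0.003], [255, 245]), (0.65, [0.422, -0.196, -0.002], [224, 197])]
cap call [(0.96, [0.609, -0.173, 0.02], [256, 241]), (0.63, [0.524, -0.227, 0.08], [217, 201]), (0.6, [0.42, -0.185, 0.018], [228, 189])]
holder call [(0.56, [0.49, 0.191, -0.004], [379, 177])]
holder call [(0.81, [0.511, 0.189, 0.037], [384, 169])]
well_floor call [(0.88, [0.494, 0.191, 0.016], [381, 172])]
well_floor call [(0.97, [0.511, 0.185, 0.039], [383, 169])]
bottle call [(0.62, [0.552, -0.045, 0.007], [302, 213]), (0.37, [0.494, 0.19, -0.002], [380, 177])]
bottle call [(0.75, [0.567, -0.05, 0.051], [303, 203])]
brush call [(0.69, [0.81, -0.059, 0.01], [345, 299]), (0.59, [0.67, -0.075, -0.004], [310, 255])]
brush call [(0.71, [0.663, -0.076, 0.013], [308, 248])]
wagon call [(0.69, [0.808, -0
[... 607 characters left out ...]
er call [(0.65, [0.496, 0.193, -0.001], [231, 245]), (0.33, [0.668, -0.072, -0.005], [335, 174])]
holder call [(0.62, [0.497, 0.188, 0.016], [232, 245])]
well_floor call [(0.9, [0.494, 0.187, 0.011], [233, 246])]
well_floor call [(0.57, [0.496, 0.19, 0.019], [231, 245])]
bottle call [(0.82, [0.551, -0.052, -0.003], [329, 220])]
bottle call [(0.62, [0.552, -0.049, 0.057], [329, 219])]
brush call [(0.58, [0.669, -0.075, -0.002], [337, 173])]
brush call [(0.91, [0.651, -0.071, 0.015], [335, 179]), (0.38, [0.497, 0.192, 0.018], [230, 245]), (0.23, [0.506, -0.2, 0.052], [393, 237])]
wagon call [(0.68, [0.813, -0.055, 0.008], [327, 118])]
wagon call [(0.64, [0.806, -0.058, 0.065], [329, 113])]
1.5
```

Run:
```python
from h import *
import pickle
t=pickle.load(open("top.pkl","rb"));s=pickle.load(open("scene.pkl","rb"))
a=cv2.resize(t["frame"][190:290,190:430],None,fx=3.3,fy=3.3,interpolation=cv2.INTER_CUBIC)
b=cv2.resize(s["frame"][140:270,190:430],None,fx=2.2,fy=2.2,interpolation=cv2.INTER_CUBIC)
W=max(a.shape[1],b.shape[1]);f=lambda i:cv2.copyMakeBorder(i,0,0,0,W-i.shape[1],cv2.BORDER_CONSTANT)
im=np.vstack([f(a),f(b)])[:600,:800];save("crop1.png",im);print(im.shape)
for n,p in(("top",t),("scene",s)):
    C=cloud(p).reshape(-1,3)
    for nm,c,r,lo,hi in(("cap",(.514,-.226),.04,.076,.1),("jarbody",(.514,-.226),.05,.02,.058),("shoulder",(.514,-.226),.05,.045,.062),("rim",(.495,.19),.075,.05,.065),("floor",(.495,.19),.02,0,.03),("table",(.4,0),.03,-.03,.03)):
        m=(np.hypot(*(C[:,:2]-c).T)<r)&(C[:,2]>lo)&(C[:,2]<hi);Q=C[m]
        if len(Q)<5: print(n,nm,len(Q));continue
        R=cv2.minAreaRect(Q[:,:2].astype(np.float32)*1000)
        print(n,nm,len(Q),"z med",np.median(Q[:,2]).round(4),"mean",Q[:,:2].mean(0).round(4),"rect",np.round(R[0],1),np.round(R[1],1),round(R[2],1))
```

```text
(600, 792, 3)
top cap 388 z med 0.0835 mean [ 0.5158 -0.2251] rect [ 515.6 -225.2] [49.6 48.6] 41.7
top jarbody 205 z med 0.0498 mean [ 0.5154 -0.2098] rect [ 515.9 -224.7] [55.  55.8] 85.7
top shoulder 160 z med 0.0505 mean [ 0.5149 -0.2129] rect [ 515.9 -224.7] [55.  55.6] 85.5
top rim 657 z med 0.0558 mean [0.4975 0.1904] rect [497.1 191.2] [83.8 85.1] 25.4
top floor 204 z med 0.0111 mean [0.4948 0.1901] rect [494.3 189.9] [37.8 36.7] 88.5
top table 467 z med -0.0006 mean [3.998e-01 1.000e-04] rect [3.998e+02 3.000e-01] [56.8 58.7] 88.8
scene cap 357 z med 0.0837 mean [ 0.5185 -0.226 ] rect [ 516.2 -225.6] [52.5 49.8] 15.7
scene jarbody 483 z med 0.0469 mean [ 0.5369 -0.228 ] rect [ 519.8 -225.6] [56.4 52.3] 85.3
scene shoulder 265 z med 0.052 mean [ 0.5326 -0.2281] rect [ 519.7 -225.7] [56.1 52.3] 85.3
scene rim 488 z med 0.0563 mean [0.4998 0.1893] rect [496.9 190.6] [85.4 87.2] 26.0
scene floor 0
scene table 262 z med 0.0 mean [ 0.4003 -0.0005] rect [400.    0.5] [57.6 57.3] 14.4
```

View pics/crop1.png

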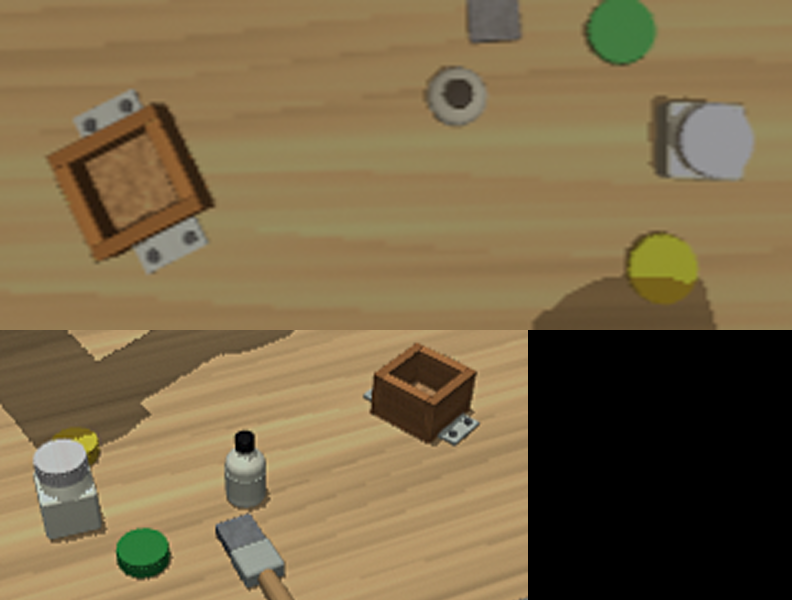

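View pics/scene0.png

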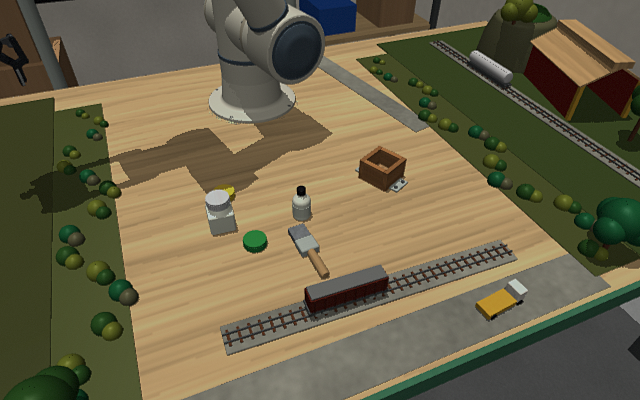

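The cap shapes in the scene view are the metal cap on the jar (218,204), a green one (256,241) and a yellow one (228,189). The metal cap on the white square jar is the one meant. Two views agree: the cap top is at 0.084 and centred at (0.516, -0.225), and the jar yaw is about -4.4° (mod 90). The holder is at (0.497, 0.191), with yaw about 25.7°, rim at 0.056 and floor at 0.011.

Run:
```python
from h import *
print(arm.current_eef_rot(), arm.grip_point_offset)
jy=-4.4;hy=25.7
best=None
for g in np.arange(jy-180,jy+181,90):
  for d in (30.1,-59.9):
    q=[arm.ik(p,[np.pi,0,np.radians(a)]) for p,a in(((.516,-.225,.17),g),((.516,-.225,.053),g),((.497,.191,.18),g+d),((.497,.191,.064),g+d),((.497,.191,.064),g+d+75))]
    if any(x is None for x in q): print(g,d,"none",[x is None for x in q]);continue
    print(g,d,[round(x[5],2) for x in q],np.round(q[3],2))
```

```text
[-3.14156686e+00  7.30587867e-06  3.15762739e-01] 0.0187
-184.4 30.1 [np.float64(-2.01), np.float64(-2.01), np.float64(-1.76), np.float64(-1.76), np.float64(-3.07)] [ 0.25  0.59  1.74  0.    0.8  -1.76]
-184.4 -59.9 [np.float64(-2.01), np.float64(-2.01), np.float64(-0.19), np.float64(-0.19), np.float64(-1.5)] [ 0.25  0.59  1.74 -0.    0.8  -0.19]
-94.4 30.1 [np.float64(2.7), np.float64(2.7), np.float64(2.95), np.float64(2.95), np.float64(1.64)] [ 0.25  0.59  1.74 -0.    0.8   2.95]
-94.4 -59.9 [np.float64(2.7), np.float64(2.7), np.float64(-1.76), np.float64(-1.76), np.float64(-3.07)] [ 0.25  0.59  1.74  0.    0.8  -1.76]
-4.400000000000006 30.1 [np.float64(1.13), np.float64(1.13), np.float64(1.38), np.float64(1.38), np.float64(0.07)] [ 0.25  0.59  1.74 -0.    0.8   1.38]
-4.400000000000006 -59.9 [np.float64(1.13), np.float64(1.13), np.float64(2.95), np.float64(2.95), np.float64(1.64)] [ 0.25  0.59  1.74 -0.    0.8   2.95]
85.6 30.1 [np.float64(-0.44), np.float64(-0.44), np.float64(-0.19), np.float64(-0.19), np.float64(-1.5)] [ 0.25  0.59  1.74 -0.    0.8  -0.19]
85.6 -59.9 [np.float64(-0.44), np.float64(-0.44), np.float64(1.38), np.float64(1.38), np.float64(0.07)] [ 0.25  0.59  1.74 -0.    0.8   1.38]
175.6 30.1 [np.float64(-2.01), np.float64(-2.01), np.float64(-1.76), np.float64(-1.76), np.float64(-3.07)] [ 0.25  0.59  1.74  0.    0.8  -1.76]
175.6 -59.9 [np.float64(-2.01), np.float64(-2.01), np.float64(-0.19), np.float64(-0.19), np.float64(-1.5)] [ 0.25  0.59  1.74 -0.    0.8  -0.19]
```

Run:
```python
from h import *
o=[np.pi,0,np.radians(-4.4)]
fingers.command_gripper(.075,70)
arm.goto([.516,-.225,.15],o)
arm.servo_line([.516,-.225,.053],vel=.07)
f0=arm.current_ft_force();print(f0)
fingers.command_gripper(.03,75)
print(arm.current_opening(),arm.current_grasp_force(),arm.current_ft_force()-f0)
arm.servo_line([.516,-.225,.175],vel=.1)
arm.pause(.3)
print(arm.current_opening(),arm.current_grasp_force(),arm.current_ft_force()-f0,arm.current_torque(),arm.current_time_s())
import pickle
for c in("scene","top"):
    p=vision.camera(c);pickle.dump({k:p[k] for k in("frame","range_z","mtx","cam_to_world")},open(c+"1.pkl","wb"))
    if c=="scene": save("scene1.png",cv2.resize(p["frame"][60:260,120:360],None,fx=2.5,fy=2.5))
```

```text
[-0.20307465 -0.17133072  0.02059021]
0.04827827696689179 75.87771646678448 [-1.5967696   0.3167742   7.66449857]
0.04826719797548961 77.89565669372678 [-0.17843259  0.15102243 -3.92350745] [0.00455849 0.0366015  0.02656738] 7.1333
```

View pics/scene1.png

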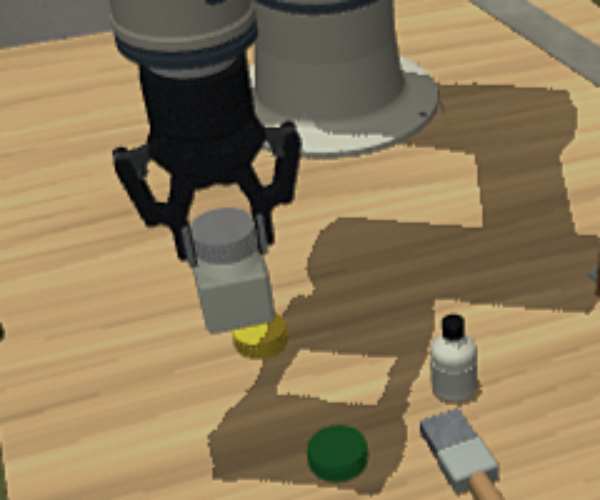

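The picture shows the jar hanging upright from its cap at about (235,280) in the crop. The wrist reads 3.9 N of weight. Next I carry it over the holder and measure it there.

```bash
cat >> h.py <<'E'
def jar_fit(p,xy,zlo,zhi,yaw0):
    """fit vertical square 56 mm to the side points: returns dx,dy,yaw(deg)"""
    from scipy.optimize import least_squares
    C=cloud(p).reshape(-1,3);m=(np.hypot(*(C[:,:2]-xy).T)<.045)&(C[:,2]>zlo)&(C[:,2]<zhi);Q=C[m][:,:2]
    def f(v):
        c,s=np.cos(v[2]),np.sin(v[2]);L=np.abs((Q-v[:2])@np.array([[c,-s],[s,c]]));a=L-.023
        return np.hypot(*np.maximum(a,0).T)+np.minimum(a.max(1),0)-.005
    r=least_squares(f,[*xy,np.radians(yaw0)],loss="soft_l1",f_scale=.001)
    return len(Q),r.x[:2].round(4),np.degrees(r.x[2]).round(2),np.sqrt(np.mean(r.fun**2)).round(4)
E
python3 - <<'E'
from h import *
o=[np.pi,0,np.radians(25.7)]
arm.servo_line([.497,.191,.175],vel=.12,attitude=o)
arm.pause(.3);print(arm.current_ft_force(),arm.current_torque(),arm.current_time_s(),arm.current_position())
import pickle
for c in("scene","top"):
    p=vision.camera(c);pickle.dump({k:p[k] for k in("frame","range_z","mtx","cam_to_world")},open(c+"2.pkl","wb"))
    C=cloud(p).reshape(-1,3);near=np.hypot(*(C[:,:2]-[.497,.191]).T)<.05;z=C[near][:,2]
    print(c,"bottom z",np.percentile(z[z>.09],[0,1,5]).round(4))
    print(jar_fit(p,(.497,.191),.126,.168,25.7))
    if c=="scene": save("scene2.png",cv2.resize(p["frame"][60:220,290:480],None,fx=3,fy=3))
t=pickle.load(open("scene1.pkl","rb"));print("before",jar_fit(t,(.516,-.225),.126,.168,-4.4))
for c in("scene","top"):
    t=pickle.load(open(c+".pkl","rb"));print("start",c,jar_fit(t,(.516,-.225),.006,.048,-4.4))
    # holder outer by same fit on sides + inner
    C=cloud(t).reshape(-1,3);m=(np.hypot(*(C[:,:2]-[.497,.191]).T)<.075)&(C[:,2]>.0535)&(C[:,2]<.06);Q=C[m][:,:2]
    from scipy.optimize import least_squares
    def f(v):
        cc,s=np.cos(v[2]),np.sin(v[2]);a=np.abs((Q-v[:2])@np.array([[cc,-s],[s,cc]])).max(1)
        return np.maximum(np.abs(a-.036)-.006,0)
    r=least_squares(f,[.497,.191,np.radians(25.7)]);print("holder",c,r.x[:2].round(4),np.degrees(r.x[2]).round(2),len(Q))
E
```

```text
[-0.45994127 -0.18862102 -3.43471459] [ 0.03379587 -0.01268879 -0.04205028] 11.15 [0.49698165 0.19096372 0.17500224]
scene bottom z [0.1205 0.1281 0.1449]
(477, array([0.4954, 0.1907]), np.float64(26.15), np.float64(0.0012))
top bottom z [0.1229 0.1657 0.2556]
(88, array([0.4974, 0.1903]), np.float64(26.27), np.float64(0.0005))
before (484, array([ 0.5146, -0.2249]), np.float64(-3.6), np.float64(0.0013))
start scene (378, array([ 0.5145, -0.2253]), np.float64(-4.46), np.float64(0.0013))
holder scene [0.4966 0.1906] 25.68 384
start top (92, array([ 0.5159, -0.2258]), np.float64(-4.33), np.float64(0.0006))
holder top [0.4971 0.1906] 25.55 596
```

View pics/scene2.png

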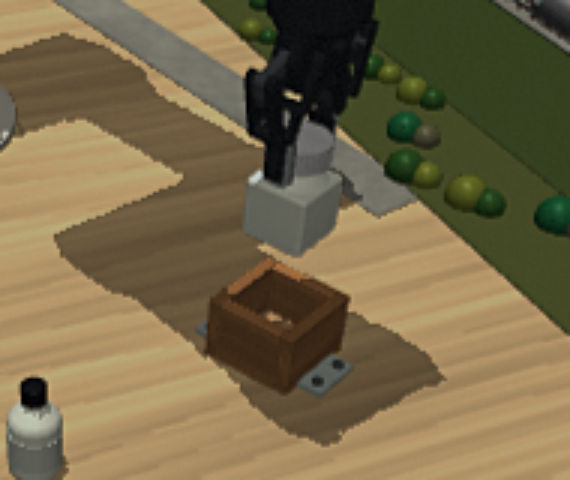

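Run:
```python
from h import *
X=[.497,.191]
arm.servo_line([*X,.116],vel=.1,attitude=[np.pi,0,np.radians(25.1)])
arm.pause(.2);f0=arm.current_ft_force();print(f0)
for z in list(np.arange(.112,.071,-.004))+list(np.arange(.071,.0595,-.001)):
    arm.servo_line([*X,z],vel=.04 if z>.0715 else .015)
    f=arm.current_ft_force()-f0
    print(round(z,4),f.round(2),arm.current_torque().round(3))
    if z>.0715 and (f[2]>5 or np.hypot(*f[:2])>12): print("jam");break
    if z<.0715 and f[2]>4.5: break
print(arm.current_time_s(),arm.current_position())
```

```text
[ 0.07026114  0.43830943 -3.49024452]
0.112 [ 0.13 -0.46 -0.25] [ 0.026 -0.055  0.012]
0.108 [-0.62 -0.23  0.08] [ 0.031 -0.021 -0.048]
0.104 [-0.64 -0.81  0.44] [ 0.035  0.019 -0.003]
0.1 [-0.6  -1.1  -0.01] [ 0.051 -0.009  0.05 ]
0.096 [ 0.01 -0.82  0.26] [-0.01   0.02  -0.021]
0.092 [ 0.39 -1.23 -0.4 ] [ 0.021 -0.019 -0.028]
0.088 [-0.2  -0.7   0.56] [ 0.052  0.    -0.009]
0.084 [ 0.37 -0.23 -0.3 ] [ 0.009  0.086 -0.014]
0.08 [ 0.62 -0.92 -0.22] [ 0.004 -0.013 -0.049]
0.076 [-0.28 -0.53  0.16] [ 0.031 -0.015  0.075]
0.072 [-0.53 -0.18 -0.01] [0.031 0.007 0.029]
0.071 [-0.28  0.47  0.14] [-0.033  0.027 -0.01 ]
0.07 [ 0.18  0.59 -0.06] [ 0.013 -0.015 -0.014]
0.069 [ 0.15 -0.98 -0.15] [ 0.073  0.013 -0.054]
0.068 [-0.09  0.55  0.4 ] [0.027 0.012 0.008]
0.067 [-0.15 -0.19  0.32] [ 0.018  0.008 -0.03 ]
0.066 [0.1  0.99 1.04] [ 0.057 -0.044 -0.021]
0.065 [-0.26 -0.9   2.68] [0.007 0.05  0.032]
0.064 [0.81 0.22 3.95] [ 0.004 -0.039  0.015]
0.063 [ 1.2  -0.42  5.74] [-0.025 -0.034 -0.025]
17.1917 [0.49711043 0.19101841 0.06305753]
```

Run:
```python
from h import *
arm.pause(.4)
fingers.command_gripper(.03,85)
P=[.497,.191,.063];y0=np.radians(25.1)
for a in np.linspace(0,1.15,9)[1:]:
    arm.goto(P,[np.pi,0,y0+a])
    print(round(a,3),arm.current_ft_force().round(1),arm.current_torque().round(3),round(arm.current_grasp_force(),1),round(arm.current_opening(),4),round(arm.current_time_s(),2))
print(arm.current_position())
p=vision.camera("scene");print(jar_fit(p,(.497,.191),.0595,.064,26));save("scene3.png",cv2.resize(p["frame"][80:220,300:460],None,fx=3.5,fy=3.5))
```

```text
0.144 [0.1 1.5 3.5] [ 0.192  0.18  -0.048] 87.1 0.0482 18.07
0.288 [-3.1  3.9  3.6] [ 0.565  0.34  -0.232] 87.2 0.0484 18.34
0.431 [-3.2  5.3  4.5] [ 0.688  0.49  -0.245] 87.2 0.0484 18.61
0.575 [-3.7  5.6  4.2] [ 0.803  0.479 -0.186] 87.3 0.0485 18.88
0.719 [-3.5  4.5  4.5] [ 0.671  0.543 -0.211] 87.3 0.0486 19.14
0.862 [-4.1  4.   4.3] [ 0.667  0.605 -0.22 ] 87.3 0.0488 19.41
1.006 [-4.   4.1  3.6] [ 0.535  0.669 -0.273] 87.3 0.0484 19.68
1.15 [-3.9  2.8  4. ] [ 0.402  0.636 -0.265] 87.2 0.0486 19.94
[0.49634314 0.19097399 0.06288518]
(85, array([0.4925, 0.1947]), np.float64(32.38), np.float64(0.0056))
```

View pics/scene3.png

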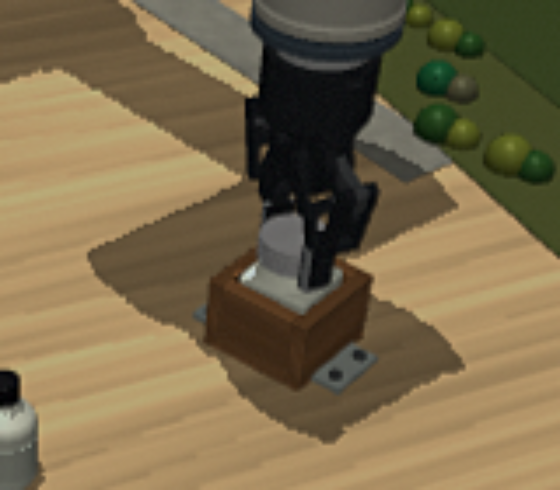

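Run:
```python
from h import *
p0=arm.current_position()
for d in (.001,.002,.003,.004,.006,.008,.010):
    arm.servo_line([.497,.191,.063+d],vel=.015)
    print(d,arm.current_ft_force().round(2),arm.current_torque().round(3),round(arm.current_grasp_force(),1))
    if d>=.004 and arm.current_ft_force()[2]<-2.5: print("locked?");break
arm.pause(.3);print(arm.current_ft_force().round(2),arm.current_time_s())
```

```text
0.001 [-4.15  2.04  0.37] [ 0.329  0.67  -0.26 ] 87.5
0.002 [-6.64  0.71  2.19] [ 0.039  0.748 -0.191] 87.9
0.003 [-5.52 -0.38  1.82] [-0.053  0.763 -0.156] 87.9
0.004 [-4.35  0.08  0.23] [ 0.     0.709 -0.074] 87.8
0.006 [-1.26  1.56  0.38] [0.09  0.151 0.009] 87.8
0.008 [ 0.67 -0.46 -0.91] [-0.017 -0.006 -0.053] 87.8
0.01 [ 0.26 -0.75 -0.7 ] [-0.013 -0.035  0.006] 87.8
[ 0.07  0.26 -0.75] 22.1417
```

Run:
```python
from h import *
arm.servo_line([.497,.191,.095],vel=.04);arm.pause(.4)
print(arm.current_ft_force().round(2),arm.current_grasp_force(),arm.current_opening(),arm.current_eef_rot(),arm.current_time_s())
ims=[]
for c in("scene","top"):
    p=vision.camera(c);C=cloud(p).reshape(-1,3);d=np.hypot(*(C[:,:2]-[.497,.191]).T)
    m=(d<.04)&(C[:,2]>.05)&(C[:,2]<.075);print(c,"jar/rim",np.histogram(C[m][:,2],np.arange(.05,.076,.0025))[0])
    q=(d<.032)&(C[:,2]>.108)&(C[:,2]<.118);print("cap top",q.sum(),np.median(C[q][:,2]),C[q].mean(0).round(3))
    print("jar shoulder/seal z",np.percentile(C[(d<.02)&(C[:,2]<.098)][:,2],[5,50,95]) if ((d<.02)&(C[:,2]<.098)).any() else None)
    u,v=px(p,[.497,.191,.08]);ims.append(cv2.resize(p["frame"][v-45:v+45,u-50:u+50],None,fx=4,fy=4))
save("fin.png",np.hstack(ims))
```

```text
[-0.35 -0.55 -0.21] 87.8040286526084 0.04845212899596106 [-3.14138502e+00  4.80981827e-05  1.58807229e+00] 23.2417
scene jar/rim [ 6 20 92 76 61 50 37 33 25 10]
cap top 59 0.11405373775474192 [0.511 0.173 0.114]
jar shoulder/seal z [0.06624426 0.07538111 0.08918292]
top jar/rim [10 50 86 58 60 51 23  3  0  0]
cap top 29 0.11381439360506795 [0.5   0.172 0.113]
jar shoulder/seal z [0.06401323 0.06607731 0.0679048 ]
```

View pics/fin.png

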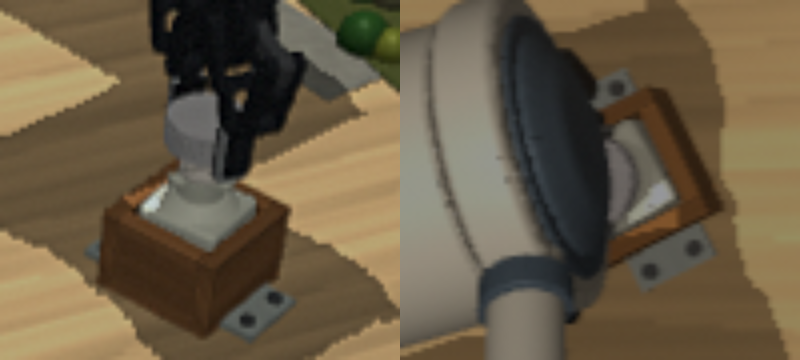

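The cap hangs level above the neck (crop, about 195,125) and the jar sits in the well. One last check on how deep and level the jar sits before handing in.

Run:
```python
from h import *
a=np.radians(25.6);c,s=np.cos(a),np.sin(a)
for n in("scene","top"):
    p=vision.camera(n);C=cloud(p).reshape(-1,3);L=(C[:,:2]-[.4969,.1906])@np.array([[c,-s],[s,c]])
    M=np.abs(L).max(1)
    for ax in(0,1):
        for sg in(1,-1):
            m=(M>.0225)&(M<.0265)&(L[:,ax]*sg==M)&(C[:,2]>.05)&(C[:,2]<.075);r=(M>.033)&(M<.040)&(L[:,ax]*sg==M)&(C[:,2]>.05)&(C[:,2]<.075)
            print(n,ax,sg,m.sum(),np.median(C[m][:,2]).round(4) if m.any() else None,"rim",np.median(C[r][:,2]).round(4) if r.any() else None)
    print([(round(d["p"],2),w(p,d["point"]).round(3).tolist()) for d in nets.place_of("jar",p)])
print(arm.current_time_s())
```

```text
scene 0 1 36 0.061 rim 0.0569
scene 0 -1 9 0.0621 rim 0.0568
scene 1 1 5 0.0624 rim 0.0571
scene 1 -1 52 0.0594 rim 0.0567
[(0.63, [0.493, 0.194, 0.011])]
top 0 1 11 0.0614 rim 0.0565
top 0 -1 27 0.061 rim 0.0559
top 1 1 0 None rim None
top 1 -1 45 0.0617 rim 0.0562
[(0.71, [0.491, 0.19, 0.013])]
23.5417
```

```bash
python3 -c "
from bench import arm
print(arm.close_job())"
```

```text
the job is handed in; nothing more can be done
None
```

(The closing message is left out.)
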